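# Turn a scrub brush over into its drying bay

## Robot

A 6-joint arm with a two-finger parallel gripper is mounted at the origin on a cart in front of the work surface, level with it; the furniture and walls round the work are solid. World frame = base frame: x ahead of the robot, y to its left, z up, the work surface at z = 0. Lengths are in mm, angles in rad, forces in N, time in s.
With the tool pointing down it reaches from about 400 to 825 mm from the base axis. Payload 7 kg.
Tool frame: the origin (TCP) lies at the very end of the fingers, on their centre line; the grasp point (between the pads) lies 19 mm behind it; z points along the fingers, y is the line along which they close (so a half turn about z gives the same grasp; the last joint's range is limited). The gripper opens to 85 mm and grips with 20 to 120 N. Pads are 22 mm wide; open, the fingers measure 114 mm over their backs; the gripper's body (76 mm by 85 mm) begins 54 mm behind the grasp point. The pads swing forward as they close: fully open they stand 13 mm farther back than shut.
Start: joints at [1.47, 0.359, 0.012, 0, -1.224, -0.288], TCP at [255.884, 624.595, 231.302] pointing down, gripper open.
Joint ranges: [-3.07, 3.07], [-1.43, 2.12], [-1.02, 1.25], [-3.03, 1.67], [-3.05, -0], [-3.03, 3.03]. Speed limits (rad/s): [2.39, 2.39, 3.01, 3.14, 3.14, 3.14].

## Interface

Orientations are given as a 3x3 rotation matrix whose columns are the frame's x, y, z axes.
In Python, from bench import r gives the robot as it stands.
- The arm moves only by the shell command python3 shift.py 'ROWS' [OPENING] [FORCE]. ROWS is a JSON list that holds a single list of rows (three levels of brackets), with 1 to 5 rows, each of 4 numbers: dx, dy, dz in mm, then a turn about the tool's z in rad; each row is the pose to reach, as a shift and turn from the pose commanded when the command began, along the tool's axes at that moment; what a row does not reach only later rows make up. A row lasts 1/12 s, in which the tool goes at most 41.7 mm and 0.125 rad, less where a joint would pass 70% of its speed; a pose out of reach is approached as far as the arm can. OPENING is the finger opening in mm, set as the command begins (- or left out keeps the last). The fingers move at their own pace and stop on an object; FORCE is the grip in N (left out, the last holds). Time passes only in rows, so rows that do not move let the fingers close. It prints the time, the measured TCP pose, the force, the opening and the grip force at its end. Input that does not fit is refused with a message, and nothing moves.
- r.read_state(): the state, without advancing time (a new reading comes with each control period).
- r.camera(name): name is "scene" or "side" or "wrist"; returns the picture (384x512x3 uint8, red, green, blue); there is no depth.
- r.camera_info(name): a dict with "fx", "fy", "cx", "cy" (pixels), "world_from_camera" (4x4, takes a point from camera to world coordinates). Camera axes: x right, y down, z forward; pixel columns grow to the right and rows downward; lengths in mm; the calibration is good to about 2 mm. A picture is of the moment at which its call begins: read the wrist's pose just before it. camera_info takes no time and is no camera call; for the wrist camera it gives the pose at the moment of the call.
- r.job_done(): hands the job in; it is judged then, once.
The state is a dict: "time": time; "joint_pos": joint angles; "joint_velocities": joint speeds; "joint_torque": joint torques, N m; "tcp_pos": TCP position; "orientation": TCP orientation; "contact_force": force on the tool from outside, world axes, zero at the start; "torque": the same for the moment, N m; "grip_width": finger opening in mm; "grasp_force": force on a finger pad.
Only numpy, scipy, OpenCV 4.12 (cv2) and the standard library are available. Lean on these libraries where they do the work, as an engineer would, in place of code of your own. Each camera call takes 0.05 s, during which the arm holds its last target. There are 200 camera calls.

## Task

The wooden scrub brush lies bristles down on the worktop. Turn it over and lay it flat on its wooden back, bristles up, in the narrow compartment of the white draining tray, fully down on the compartment's floor, so that it can dry; do not disturb the bottles, the cup or the ring that stand about, and do not throw the brush or drop it from a height.

Things in the scene. Friction and masses are not known exactly. Their poses are not given: they have to be found in the camera images.
- brush: Loose wooden scrub brush, black bristles, 0.1 to 0.2 kg, 112 mm long (own y), 45 wide (x), 39 high (z). Solid shape: bristle block 40 x 100 mm, z = 0 to 23 mm; wooden back 42 x 108 mm, z = 23 to 38 mm. Origin: centre of the bristle side; own z points from bristles to wooden back (up at the start, must end pointing down). Grasp across the 42 mm width.
- brush_back (a point): Centre of the brush's flat wooden back, 38 mm along its z from the origin; the brush's axes. Set on end, the brush stays standing, but leans about 10 degrees towards its bristle side, as the wood juts 4 mm past the bristles.
- tray: White plastic draining tray, fixed, 144 mm (own x) by 124 mm (y); floor 6 mm thick, walls 4 mm thick, tops 20 mm above the worktop. Two compartments side by side: a narrow one for the brush towards own -x; a wide dish (84 x 116 mm), not for the brush, towards +x, with a white ring in it. Origin: centre of its underside; z up.
- bay (a point): Centre of the narrow compartment's floor, 6 mm above the worktop, at tray x = -44 mm, y = 0; the tray's axes. Inside 48 mm (x) by 116 mm (y: the brush's length, either end first). Both long walls have a finger cut-out: they stand only within 22 mm of each end, the middle 72 mm is open down to the floor. On the -x side the tray ends 28 mm from this point.
- soap: Dish-soap bottle, 48 x 63 x 209 mm, standing behind the work; origin at the centre of its foot. Leave it alone.
- bottle: Clear feeding bottle standing on its mouth, 57 mm across, 112 mm high, behind the work; origin at the centre of its foot. Leave it alone.
- cup: White brush cup, 61 mm across, 44 mm high, behind the work; origin at the centre of its foot. Leave it alone.
- ring: White plastic bottle ring, 47 mm across, 18 mm high, lying in the wide dish; origin at the centre of its underside. Leave it in the dish.

How it is judged:
By the outcome, as a careful person would: the job done as asked, in the order asked, and still so for the second after the job is handed in, with the robot touching nothing.
It also fails if it takes over 64 s, if anything falls off the work surface, if the arm or the gripper's body presses on something with over 40 N, if the wrist force passes 120 N, or if a joint passes its speed limit or range.

## Working session

There is one attempt and no reset: what is moved stays moved. The work goes in short steps, Python scripts to look and compute and a shell command to move; the robot and the scene stay as the last step left them, time stands still between calls to the robot, and variables do not carry over. Pictures are saved under pics/ and viewed, at most 10 in all, crops included, and the job is handed in when it is done.

```bash
ls; mkdir -p pics
python3 - <<'E'
from bench import r
import cv2,numpy as np
np.set_printoptions(precision=3,suppress=True)
for n in("scene","side","wrist"):
    i=r.camera_info(n); cv2.imwrite(f"pics/{n}0.png",r.camera(n)[:,:,::-1]); print(n,i)
s=r.read_state();print(s)
a=[cv2.imread(f"pics/{n}0.png") for n in("scene","side")]
E
```

```text
bench.py
pics
shift.py
scene {'fx': 362.79685976266654, 'fy': 362.79685976266654, 'cx': 256.32325974672256, 'cy': 195.52199184655356, 'world_from_camera': array([[ -0.793,  -0.426,   0.435, 160.767],
       [ -0.609,   0.545,  -0.577, 381.544],
       [  0.008,  -0.722,  -0.692, 660.992],
       [  0.   ,   0.   ,   0.   ,   1.   ]])}
side {'fx': 349.5928101925941, 'fy': 349.5928101925941, 'cx': 253.6536123140977, 'cy': 186.65898530772174, 'world_from_camera': array([[   0.928,   -0.235,    0.29 ,  278.301],
       [  -0.373,   -0.616,    0.694, -692.541],
       [   0.015,   -0.752,   -0.659,  633.546],
       [   0.   ,    0.   ,    0.   ,    1.   ]])}
wrist {'fx': 286.3555897810312, 'fy': 286.3555897810312, 'cx': 256.1376402506687, 'cy': 188.79336659558888, 'world_from_camera': array([[ -0.378,  -0.884,  -0.275, 326.239],
       [ -0.926,   0.362,   0.111, 595.686],
       [  0.001,   0.297,  -0.955, 370.941],
       [  0.   ,   0.   ,   0.   ,   1.   ]])}
{'time': 0.15, 'joint_pos': array([ 1.47 ,  0.359,  0.011, -0.   , -1.224, -0.288]), 'joint_velocities': array([-0.001, -0.002,  0.003,  0.001,  0.   , -0.001]), 'joint_torque': array([ -0.001, -58.388,  29.365,   6.941,  -0.004,  -0.   ]), 'tcp_pos': array([255.754, 624.272, 230.606]), 'orientation': array([[ 0.925, -0.379, -0.   ],
       [-0.379, -0.925, -0.001],
       [ 0.   ,  0.001, -1.   ]]), 'contact_force': array([ 0.738,  0.546, -0.571]), 'torque': array([-0.032,  0.013, -0.008]), 'grasp_force': 0.0, 'grip_width': 85.73859593728292}
```

View pics/scene0.png

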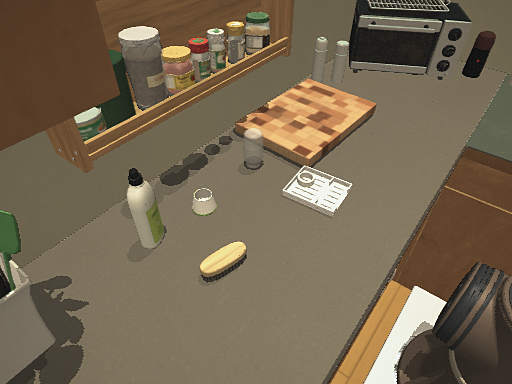

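View pics/side0.png

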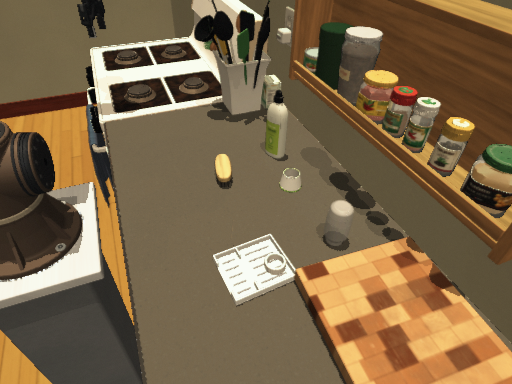

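The scene view has the brush at (223,260) and the tray at (317,190), with the ring in the tray's far dish. In the side view the brush is at (223,168) and the tray at (254,268).

```bash
cat > h.py <<'E'
import cv2,numpy as np
from bench import r
np.set_printoptions(precision=2,suppress=True)
def ray(i,uv,h):
    uv=np.atleast_2d(np.float64(uv)); T=i["world_from_camera"]
    d=np.c_[(uv[:,0]-i["cx"])/i["fx"],(uv[:,1]-i["cy"])/i["fy"],np.ones(len(uv))]@T[:3,:3].T
    return T[:3,3]+d*((h-T[2,3])/d[:,2])[:,None]
def blob(m,near=None):
    n,l,s,c=cv2.connectedComponentsWithStats(m.astype(np.uint8))
    k=1+np.argmax(s[1:,4]) if near is None else 1+np.argmin(np.hypot(*(c[1:]-near).T)+1000*(s[1:,4]<60))
    return max(cv2.findContours((l==k).astype(np.uint8),0,cv2.CHAIN_APPROX_NONE)[0],key=len)[:,0]
def rect(p):
    (c,s,a)=cv2.minAreaRect(p[:,:2].astype(np.float32)); 
    if s[0]<s[1]: s=s[::-1]; a+=90
    return np.r_[c,s,a]
E
python3 - <<'E'
from h import *
for n,b,t in(("scene",(223,258),(317,190)),("side",(223,168),(254,268))):
    im=cv2.imread(f"pics/{n}0.png"); i=r.camera_info(n)
    hsv=cv2.cvtColor(im,cv2.COLOR_BGR2HSV); print(n,hsv[b[1],b[0]])
    g=np.zeros(im.shape[:2],bool); g[b[1]-40:b[1]+40,b[0]-40:b[0]+40]=1
    m=g&(hsv[...,1]>90)&(hsv[...,2]>110)&(hsv[...,0]<32)
    c=blob(m,b); print("brush",rect(ray(i,c,38)),rect(ray(i,c,30)),len(c))
    g[:]=0; g[t[1]-45:t[1]+45,t[0]-50:t[0]+50]=1
    m=g&(hsv[...,1]<40)&(hsv[...,2]>150)
    c=blob(cv2.morphologyEx(m.astype(np.uint8),3,np.ones((5,5))),t); print("tray",rect(ray(i,c,20)),rect(ray(i,c,10)))
    print(np.round(cv2.boxPoints(cv2.minAreaRect(ray(i,c,20)[:,:2].astype(np.float32)))))
R=[(305,178)]; print(ray(r.camera_info("scene"),R,20),ray(r.camera_info("side"),[(275,264)],20))
E
python3 - <<'E'
import cv2
cv2.imwrite("pics/tr.png",cv2.hconcat([cv2.resize(cv2.imread(f"pics/{n}0.png")[y:y+100,x:x+100],(400,400),interpolation=2) for n,x,y in(("scene",270,140),("side",205,220))]))
E
```

```text
scene [ 20 115 228]
brush [492.41  55.47 113.78  51.3   77.62] [496.67  51.28 115.24  51.96  77.62] 111
tray [ 457.17 -279.27  148.25  124.88    4.49] [ 461.79 -289.58  150.56  126.83    4.49]
[[ 378. -223.]
 [ 388. -347.]
 [ 536. -336.]
 [ 526. -211.]]
side [ 24 117 247]
brush [493.33  43.92 126.47  45.86  75.22] [496.21  53.81 128.17  46.47  75.22] 68
tray [ 454.74 -278.52  145.19  123.84    4.62] [ 457.62 -271.77  147.56  125.86    4.62]
[[ 377. -223.]
 [ 387. -346.]
 [ 532. -334.]
 [ 522. -211.]]
[[ 502.29 -287.77   20.  ]] [[ 497.45 -294.34   20.  ]]
```

View pics/tr.png

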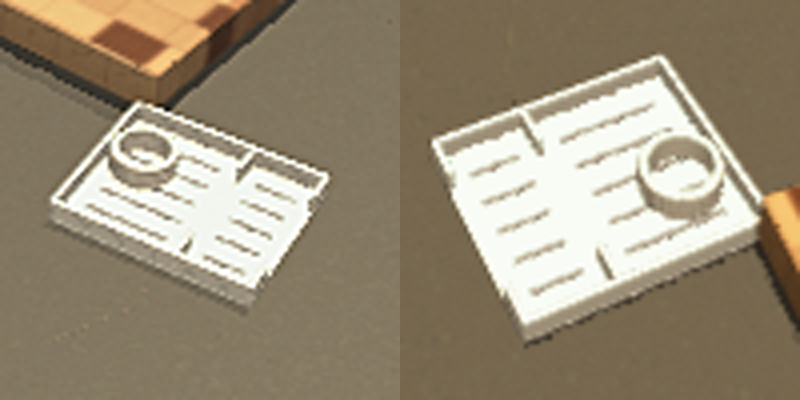

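```bash
python3 - <<'E'
from h import *
i=r.camera_info("scene")
print(ray(i,[(152,245),(205,212),(255,165)],0)); i=r.camera_info("side"); print(ray(i,[(276,155),(290,189),(338,245)],0))
E
python3 shift.py '[[[147, 147, 0, 0], [147, 147, 0, 0], [147, 147, 0, 0], [147, 147, 0, 0], [147, 147, 0, 0]]]'
python3 shift.py '[[[147, 147, 0, 0], [147, 147, 0, 0], [147, 147, 0, 0], [147, 147, 0, 0], [147, 147, 0, 0]]]'
python3 shift.py '[[[145, 146, 0, 0.625], [145, 146, 0, 0.625], [145, 146, 0, 0.625], [145, 146, 0, 0.625], [145, 146, 0, 0.625]]]'
python3 shift.py '[[[0, 0, 0, 0.625], [0, 0, 0, 0.625], [0, 0, 0, 0.625], [0, 0, 0, 0.625], [0, 0, 0, 0.625]]]'
python3 shift.py '[[[0, 0, 0, 0.18], [0, 0, 0, 0.18], [0, 0, 0, 0.18]]]'
```

```text
[[ 665.69  108.62    0.  ]
 [ 641.91  -42.73    0.  ]
 [ 657.33 -268.32    0.  ]]
[[ 676.07   87.2     0.  ]
 [ 646.21  -69.73    0.  ]
 [ 663.28 -285.71    0.  ]]
time: 0.57
tcp_pos: [336.4, 430.8, 231.0]
orientation: [[0.926, -0.379, -0.0], [-0.379, -0.926, -0.0], [-0.0, 0.001, -1.0]]
contact_force: [1.3, 0.2, 0.1]
grip_width: 85.6
grasp_force: 0.0
time: 0.98
tcp_pos: [416.6, 239.0, 231.4]
orientation: [[0.926, -0.379, 0.0], [-0.379, -0.926, 0.0], [0.0, -0.0, -1.0]]
contact_force: [1.0, 0.8, -0.7]
grip_width: 85.1
grasp_force: 0.0
time: 1.4
tcp_pos: [495.6, 48.8, 231.5]
orientation: [[0.523, -0.852, 0.0], [-0.852, -0.523, 0.0], [-0.0, -0.0, -1.0]]
contact_force: [1.2, 1.1, 0.1]
grip_width: 85.2
grasp_force: 0.0
time: 1.82
tcp_pos: [495.2, 50.6, 231.1]
orientation: [[-0.075, -0.997, -0.0], [-0.997, 0.075, -0.0], [0.0, 0.0, -1.0]]
contact_force: [0.1, -0.2, -0.5]
grip_width: 85.7
grasp_force: 0.0
time: 2.07
tcp_pos: [495.1, 50.9, 231.1]
orientation: [[-0.248, -0.969, -0.0], [-0.969, 0.248, -0.0], [0.0, 0.0, -1.0]]
contact_force: [-0.5, 0.3, -0.3]
grip_width: 85.5
grasp_force: 0.0
```

Run:
```python
from h import *
i=r.camera_info("wrist"); im=r.camera("wrist")[:,:,::-1].copy(); cv2.imwrite("pics/w1.png",im)
hsv=cv2.cvtColor(im,cv2.COLOR_BGR2HSV)
m=(hsv[...,1]>90)&(hsv[...,2]>110)&(hsv[...,0]<32)
c=blob(m);print(rect(c),rect(ray(i,c,38)),rect(ray(i,c,30)))
```

```text
[239.  172.5 478.  345.  180. ] [572.61  70.66 583.61 445.16 163.28] [574.92  72.89 597.61 455.83 163.28]
```

View pics/w1.png

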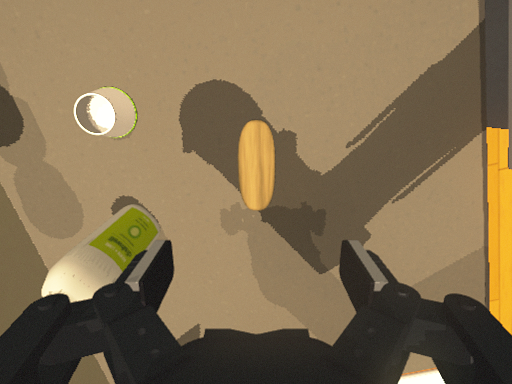

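The wrist view shows the brush at about (256,165), upright in the image, with clear space around it.

Run:
```python
from h import *
i=r.camera_info("wrist"); im=cv2.imread("pics/w1.png")
hsv=cv2.cvtColor(im,cv2.COLOR_BGR2HSV)
print(hsv[165,256],hsv[165,225],hsv[165,310],hsv[205,256])
g=np.zeros(im.shape[:2],bool); g[105:225,215:295]=1
v=im[...,2].astype(int)-im[...,0]
m=g&(v>80)
c=blob(m,(256,165));print(cv2.boundingRect(c),rect(c),rect(ray(i,c,38)),rect(ray(i,c,30)),rect(ray(i,c,24)))
```

```text
[ 19 155 227] [ 15  93 101] [ 18  94 168] [ 19 154 224]
(238, 120, 37, 91) [256. 165.  90.  36.  90.] [495.6   51.93 109.64  42.82  76.97] [496.05  53.72 112.27  43.84  76.97] [496.39  55.06 114.24  44.61  76.97]
```

```bash
python3 shift.py '[[[-44, 0, 60, -0.025], [-44, 0, 60, -0.025], [-44, 0, 100, -0.025], [-44, 0, 140, -0.025], [-44, 0, 170, -0.025]]]' 70 20
python3 shift.py '[[[0, 0, 25, 0], [0, 0, 50, 0], [0, 0, 50, 0], [0, 0, 50, 0]]]' 60 20
python3 shift.py '[[[0, 0, 0, 0], [0, 0, 0, 0], [0, 0, 0, 0], [0, 0, 0, 0], [0, 0, 0, 0]]]' 30 20
python3 shift.py '[[[0, 0, -20, 0], [0, 0, -40, 0], [0, 0, -70, 0], [0, 0, -100, 0], [0, 0, -120, 0]]]'
python3 - <<'E'
from h import *
a=r.camera("side");b=r.camera("scene");s=r.read_state();print(s["tcp_pos"],s["contact_force"])
cv2.imwrite("pics/g1.png",cv2.hconcat([cv2.resize(a[100:220,160:300],(400,343)),cv2.resize(b[160:310,150:300],(343,343))])[:,:,::-1])
E
```

```text
time: 2.53
tcp_pos: [504.9, 93.5, 58.7]
orientation: [[-0.218, -0.976, -0.002], [-0.976, 0.218, -0.0], [0.001, 0.001, -1.0]]
contact_force: [1.4, -0.1, -0.3]
grip_width: 70.2
grasp_force: 0.0
time: 2.87
tcp_pos: [505.4, 93.2, 10.5]
orientation: [[-0.219, -0.976, -0.003], [-0.976, 0.219, -0.002], [0.002, 0.002, -1.0]]
contact_force: [0.2, 0.3, 0.3]
grip_width: 60.0
grasp_force: 0.0
time: 3.28
tcp_pos: [507.2, 94.3, 12.9]
orientation: [[-0.22, -0.975, 0.003], [-0.975, 0.221, 0.001], [-0.002, -0.002, -1.0]]
contact_force: [-0.1, 1.0, 7.0]
grip_width: 41.8
grasp_force: 21.0
time: 3.7
tcp_pos: [506.8, 94.0, 134.6]
orientation: [[-0.221, -0.975, 0.003], [-0.975, 0.221, 0.002], [-0.002, -0.003, -1.0]]
contact_force: [1.1, 0.7, -0.7]
grip_width: 41.5
grasp_force: 21.2
[508.25  94.73 135.7 ] [ 1.66  0.22 -2.38]
```

View pics/g1.png

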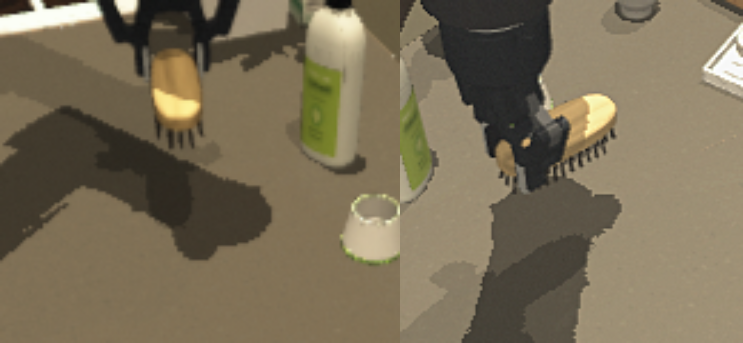

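The brush is held level by its +y end and does not pivot under gravity, so I'll make it pivot by pushing its free end against the outer face of the fixed tray's wall.

```bash
python3 shift.py '[[[0, 0, 0, -0.302], [0, 0, 0, -0.302], [0, 0, 0, -0.302], [0, 0, 0, -0.302]]]'
python3 shift.py '[[[120, 55, 30, 0], [120, 55, 30, 0], [199, 91, 60, 0], [199, 91, 60, 0], [199, 91, 60, 0]]]'
python3 shift.py '[[[30, 13, 20, 0], [30, 13, 20, 0], [30, 13, 54, 0], [30, 13, 54, 0], [30, 13, 54, 0]]]'
python3 - <<'E'
from h import *
s=r.read_state();p=s["tcp_pos"];print(p,s["contact_force"],s["orientation"][:,0])
d=np.array([.079,-.997]); print("gap to wall face",(np.array([441,-218])-p[:2])@d)
i=r.camera_info("side"); b=r.camera("side"); cv2.imwrite("pics/s2.png",b[:,:,::-1])
E
```

```text
time: 4.13
tcp_pos: [505.6, 93.5, 130.9]
orientation: [[0.081, -0.997, -0.001], [-0.997, -0.081, 0.0], [-0.0, 0.001, -1.0]]
contact_force: [-0.1, -0.3, -0.9]
grip_width: 41.9
grasp_force: 21.2
time: 4.55
tcp_pos: [435.9, -96.4, 76.2]
orientation: [[0.077, -0.997, 0.0], [-0.997, -0.077, 0.0], [-0.0, -0.0, -1.0]]
contact_force: [-0.1, -0.4, -0.9]
grip_width: 42.0
grasp_force: 21.2
time: 4.97
tcp_pos: [425.2, -126.3, 21.8]
orientation: [[0.077, -0.997, -0.004], [-0.997, -0.077, -0.001], [0.0, 0.004, -1.0]]
contact_force: [-0.9, -0.4, -1.1]
grip_width: 41.5
grasp_force: 20.5
[ 425.17 -126.32   21.81] [-0.94 -0.35 -1.09] [ 0.08 -1.    0.  ]
gap to wall face 92.65976382095936
```

```bash
python3 shift.py '[[[4, 0, 0, 0], [7, 0, -3, 0], [9, 0, -7, 0], [9, 0, -7, 0]]]'
python3 shift.py '[[[3, 0, -6, 0], [6, 0, -10, 0], [9, 0, -14, 0], [9, 0, -14, 0]]]'
python3 - <<'E'
from h import *
s=r.read_state();print(s["tcp_pos"])
a=r.camera("side");b=r.camera("scene")
cv2.imwrite("pics/g2.png",cv2.hconcat([cv2.resize(a[180:300,200:320],(380,380)),cv2.resize(b[120:240,230:350],(380,380))])[:,:,::-1])
E
```

```text
time: 5.35
tcp_pos: [428.4, -135.1, 31.3]
orientation: [[0.079, -0.997, 0.003], [-0.997, -0.079, 0.0], [0.0, -0.003, -1.0]]
contact_force: [1.0, 0.2, -1.6]
grip_width: 41.7
grasp_force: 20.6
time: 5.68
tcp_pos: [428.8, -144.4, 44.8]
orientation: [[0.079, -0.997, 0.002], [-0.997, -0.079, 0.0], [0.0, -0.002, -1.0]]
contact_force: [-0.4, 0.9, -2.4]
grip_width: 41.7
grasp_force: 20.8
[ 428.78 -144.37   44.76]
```

View pics/g2.png

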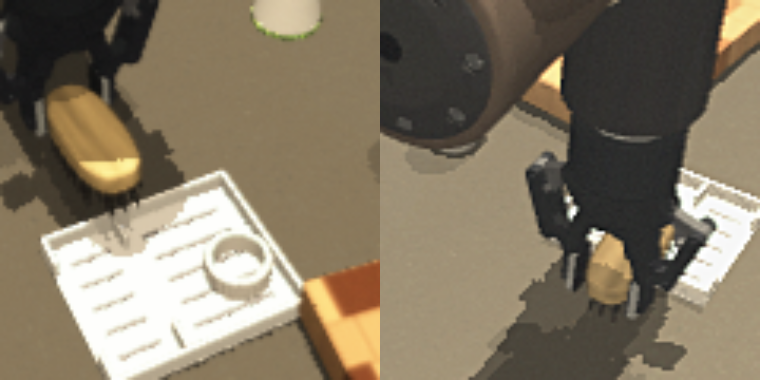

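Run:
```python
from h import *
i=r.camera_info("side");T=i["world_from_camera"];s=r.read_state();p=s["tcp_pos"]
n=s["orientation"][:,1]
for uv in((238.5,239.4),(235,232),(223.7,208.4)):
    d=T[:3,:3]@[(uv[0]-i["cx"])/i["fx"],(uv[1]-i["cy"])/i["fy"],1]
    q=T[:3,3]+d*((p-T[:3,3])@n/(d@n)); print(q,(q-p)@s["orientation"][:,0],q[2]-p[2])
```

```text
[ 435.65 -238.94   65.47] 95.1236509687664 21.513270248944707
[ 434.25 -221.25   70.64] 77.37557385182343 26.680322780775043
[ 429.52 -161.12   87.16] 17.06536558319902 43.20508539195174
```

The side view shows the brush still level: its B tip is at about (238,239), which works out level with the grip. It slid over the wall instead of turning. I'll back off over the worktop and see what grip force a wider set opening gives.

```bash
python3 shift.py '[[[-40, 0, 0, 0], [-75, 0, 0, 0], [-75, 0, 0, 0], [-75, 0, 20, 0], [-75, 0, 20, 0]]]'
for o in 40 41 41.5; do echo; done
python3 shift.py '[[[0, 0, 0, 0], [0, 0, 0, 0]]]' 40 20 | egrep "tcp|grip|grasp"
python3 shift.py '[[[0, 0, 0, 0], [0, 0, 0, 0]]]' 41 20 | egrep "tcp|grip|grasp"
python3 shift.py '[[[0, 0, 0, 0], [0, 0, 0, 0]]]' 41.5 20 | egrep "tcp|grip|grasp"
```

```text
time: 6.2
tcp_pos: [420.7, -68.7, 21.8]
orientation: [[0.08, -0.997, -0.003], [-0.997, -0.08, -0.0], [0.0, 0.003, -1.0]]
contact_force: [-1.5, 0.3, -1.1]
grip_width: 41.9
grasp_force: 21.5



tcp_pos: [422.0, -69.4, 23.8]
grip_width: 41.5
grasp_force: 21.5
tcp_pos: [422.5, -69.4, 24.2]
grip_width: 41.2
grasp_force: 21.5
tcp_pos: [422.3, -69.4, 24.0]
grip_width: 41.3
grasp_force: 21.5
```

```bash
python3 shift.py '[[[0, 0, 6, 0], [0, 0, 10, 0], [0, 0, 10, 0]]]'
python3 shift.py '[[[0, 0, 0, 0], [0, 0, 0, 0]]]' 60 20
python3 shift.py '[[[-13, 0, -4, 0], [-13, 0, -4, 0], [-13, 0, -4, 0]]]'
python3 shift.py '[[[0, 0, 0, 0], [0, 0, 0, 0], [0, 0, 0, 0], [0, 0, 0, 0]]]' 30 20
python3 shift.py '[[[0, 0, -30, 0], [0, 0, -60, 0], [0, 0, -100, 0], [0, 0, -120, 0], [0, 0, -120, 0]]]'
python3 - <<'E'
from h import *
s=r.read_state();p=s["tcp_pos"];i=r.camera_info("side")
a=r.camera("side");q=np.linalg.inv(i["world_from_camera"])@np.r_[p,1];u,v=int(q[0]/q[2]*i["fx"]+i["cx"]),int(q[1]/q[2]*i["fy"]+i["cy"]);print(p,u,v)
cv2.imwrite("pics/g3.png",cv2.resize(a[v-70:v+70,u-70:u+70],(420,420))[:,:,::-1])
E
```

```text
time: 6.95
tcp_pos: [422.3, -69.3, 13.4]
orientation: [[0.079, -0.997, -0.0], [-0.997, -0.079, -0.0], [0.0, 0.0, -1.0]]
contact_force: [-0.2, 0.2, 2.3]
grip_width: 41.6
grasp_force: 22.1
time: 7.12
tcp_pos: [422.1, -69.2, 13.4]
orientation: [[0.079, -0.997, -0.0], [-0.997, -0.079, -0.0], [0.0, 0.0, -1.0]]
contact_force: [0.3, 0.1, 0.1]
grip_width: 60.4
grasp_force: 0.0
time: 7.37
tcp_pos: [421.3, -56.0, 17.7]
orientation: [[0.08, -0.997, 0.0], [-0.997, -0.08, 0.0], [-0.0, -0.0, -1.0]]
contact_force: [-0.4, 0.0, -0.4]
grip_width: 60.2
grasp_force: 0.0
time: 7.7
tcp_pos: [421.1, -56.4, 17.7]
orientation: [[0.079, -0.997, -0.0], [-0.997, -0.079, 0.0], [-0.0, 0.0, -1.0]]
contact_force: [-2.4, 0.3, 2.2]
grip_width: 41.5
grasp_force: 19.9
time: 8.12
tcp_pos: [423.8, -55.8, 142.0]
orientation: [[0.079, -0.997, 0.008], [-0.997, -0.079, 0.002], [-0.001, -0.008, -1.0]]
contact_force: [0.7, 0.7, -3.9]
grip_width: 41.0
grasp_force: 21.0
[423.82 -55.84 142.04] 206 162
```

View pics/g3.png

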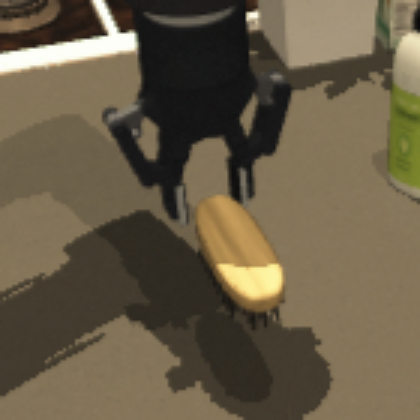

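```bash
cat >> h.py <<'E'
def plane(uvs,name="side",img=None):
    i=r.camera_info(name);T=i["world_from_camera"];s=r.read_state();p=s["tcp_pos"];R=s["orientation"];n=R[:,1]
    uvs=np.atleast_2d(np.float64(uvs)); d=np.c_[(uvs[:,0]-i["cx"])/i["fx"],(uvs[:,1]-i["cy"])/i["fy"],np.ones(len(uvs))]@T[:3,:3].T
    q=T[:3,3]+d*((p-T[:3,3])@n/(d@n))[:,None]
    return np.c_[(q-p)@R[:,0],q[:,2]-p[2],q[:,2]]
E
python3 - <<'E'
from h import *
print(plane([(136+258/3,92+303/3),(136+250/3,92+268/3),(136+225/3,92+200/3)]))
E
```

```text
[[ 97.08 -13.81 125.8 ]
 [ 85.3   10.19 149.8 ]
 [ 42.28  41.34 180.96]]
```

It has now pivoted to roughly 20–30° B-down, gripped right at its end. I'll push B against the tray wall, following an arc.

```bash
python3 shift.py '[[[30, 0, 30, 0], [63, 0, 55, 0], [63, 0, 97, 0], [63, 0, 97, 0], [63, 0, 97, 0]]]'
python3 shift.py '[[[8, 0, -4, 0], [14, 0, -12, 0], [20, 0, -19, 0], [26, 0, -26, 0], [32, 0, -32, 0]]]'
python3 - <<'E'
from h import *
s=r.read_state();p=s["tcp_pos"];i=r.camera_info("side")
a=r.camera("side");q=np.linalg.inv(i["world_from_camera"])@np.r_[p,1];u,v=int(q[0]/q[2]*i["fx"]+i["cx"]),int(q[1]/q[2]*i["fy"]+i["cy"]);print(p,u,v,(np.array([441,-218])-p[:2])@[.079,-.997])
cv2.imwrite("pics/g4.png",cv2.resize(a[v-70:v+70,u-70:u+70],(560,560))[:,:,::-1])
E
```

```text
time: 8.58
tcp_pos: [423.1, -119.9, 38.2]
orientation: [[0.077, -0.997, -0.008], [-0.997, -0.077, -0.001], [0.001, 0.008, -1.0]]
contact_force: [0.9, 0.7, -1.1]
grip_width: 41.2
grasp_force: 21.4
time: 9.0
tcp_pos: [429.6, -151.3, 75.1]
orientation: [[0.079, -0.997, 0.004], [-0.997, -0.079, 0.0], [0.0, -0.004, -1.0]]
contact_force: [0.4, 0.3, -1.6]
grip_width: 41.6
grasp_force: 21.4
[ 429.63 -151.3    75.08] 222 209 67.39648526007358
```

View pics/g4.png

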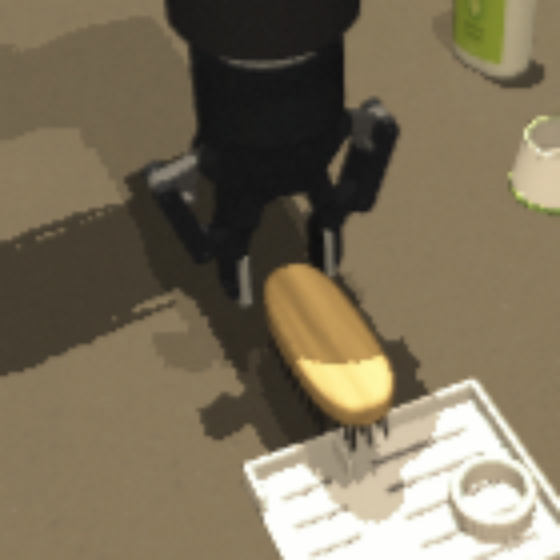

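```bash
cat >> h.py <<'E'
def tilt(name="side",w=80):
    s=r.read_state();p=s["tcp_pos"];i=r.camera_info(name);a=r.camera(name)[:,:,::-1]
    q=np.linalg.inv(i["world_from_camera"])@np.r_[p,1];u,v=int(q[0]/q[2]*i["fx"]+i["cx"]),int(q[1]/q[2]*i["fy"]+i["cy"])
    hsv=cv2.cvtColor(a.copy(),cv2.COLOR_BGR2HSV);g=np.zeros(a.shape[:2],bool);g[max(v-w,0):v+w,max(u-w,0):u+w]=1
    m=g&(hsv[...,1]>100)&(hsv[...,2]>105)&(hsv[...,0]<30)
    c=blob(m,(u,v)); print("tcp",p,"uv",u,v,"bbox",cv2.boundingRect(c),"area",m.sum())
    for k,t in(("low",c[c[:,1].argmax()]),("high",c[c[:,1].argmin()]),("left",c[c[:,0].argmin()]),("right",c[c[:,0].argmax()])): print(k,t,plane(t,name)[0])
    return c
E
python3 - <<'E'
from h import *
tilt()
E
```

```text
tcp [ 430.15 -151.94   75.73] uv 222 209 bbox (219, 205, 32, 40) area 802
low [239 244] [ 87.04 -25.53  49.25]
high [224 205] [ 9.92 22.8  97.57]
left [219 208] [-24.8  -17.55  57.23]
right [250 237] [139.86  52.99 127.77]
```

```bash
python3 shift.py '[[[-10, 0, 5, 0], [-30, 0, 10, 0], [-60, 0, 15, 0], [-60, 0, 15, 0], [-60, 0, 15, 0]]]' |grep tcp
python3 shift.py '[[[0, 0, -41, 0], [0, 0, -82, 0], [0, 0, -115, 0], [0, 0, -138, 0], [0, 0, -150, 0]]]' |egrep "tcp|force"
python3 shift.py '[[[0, 0, -3, 0], [0, 0, -3, 0], [0, 0, 12, 0], [0, 0, 35, 0], [0, 0, 70, 0]]]' |grep tcp
python3 shift.py '[[[0, 0, 40, 0], [0, 0, 80, 0], [0, 0, 80, 0], [0, 0, 39, 0], [0, 0, 0, 0]]]' |egrep "tcp|force"
python3 - <<'E'
from h import *
tilt()
E
```

```text
tcp_pos: [423.3, -89.7, 57.2]
tcp_pos: [425.1, -91.3, 211.1]
contact_force: [1.1, 1.2, -2.2]
grasp_force: 21.9
tcp_pos: [424.8, -91.1, 137.6]
tcp_pos: [421.2, -92.0, 136.8]
contact_force: [2.5, -0.3, -1.3]
grasp_force: 22.3
tcp [421.24 -91.96 136.82] uv 209 173 bbox (205, 169, 30, 46) area 926
low [221 214] [  39.95 -105.01   40.99]
high [210 169] [-11.95  -7.06 138.95]
left [205 173] [-53.82 -49.35  96.66]
right [234 206] [121.3   -6.84 139.17]
```

Run:
```python
from h import *
s=r.read_state();print(s["grip_width"],s["grasp_force"],s["contact_force"])
a=r.camera("side")[115:255,150:290];b=r.camera("scene")[130:290,170:330]
cv2.imwrite("pics/g5.png",cv2.hconcat([cv2.resize(a,(390,390)),cv2.resize(b,(390,390))])[:,:,::-1])
```

```text
41.15625627355297 22.410764694213867 [ 4.78 -1.69  7.99]
```

View pics/g5.png

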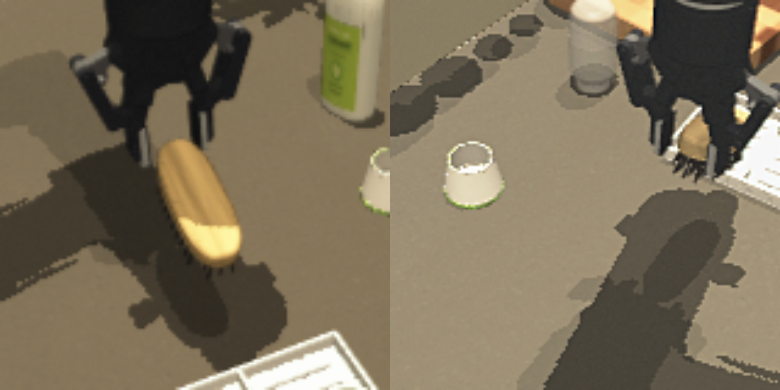

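```bash
cat >> h.py <<'E'
def wtilt(save=None):
    s=r.read_state();p=s["tcp_pos"];R=s["orientation"];i=r.camera_info("wrist");T=i["world_from_camera"]
    im=r.camera("wrist")[:,:,::-1].astype(int)
    if save: cv2.imwrite(save,im)
    q=np.linalg.inv(T)@np.r_[p+R@[0,0,-19],1]; print("tcp",p,"cam f,z",(T[:3,3]-p)@R[:,0],T[2,3]-p[2],"pivot uv",q[:2]/q[2]*[i["fx"],i["fy"]]+[i["cx"],i["cy"]])
    g=np.zeros(im.shape[:2],bool);g[60:380,195:315]=1
    m=g&(im[...,2]-im[...,0]>80); c=blob(m); x,y,w,h=cv2.boundingRect(c); print("bbox",x,y,w,h)
    for row in(y,y+h-1):
        d=T[:3,:3]@[(x+w/2-i["cx"])/i["fx"],(row-i["cy"])/i["fy"],1]
        f0=(T[:3,3]-p)@R[:,0]; df=d@R[:,0]/-d[2]; z0=T[2,3]-p[2]
        print("row",row,"f at z rel tcp:",[(z,round(f0+df*(z0-z),1)) for z in(40,20,0,-20,-40,-60,-80,-100)])
E
python3 - <<'E'
from h import *
tilt(); wtilt("pics/w2.png"); print(r.read_state()["contact_force"])
E
```

```text
tcp [425.81 -90.98 141.38] uv 211 171 bbox (206, 166, 31, 47) area 933
low [227 212] [ 88.14 -47.54  92.01]
high [213 166] [ 18.81  29.87 169.42]
left [206 172] [-36.15 -26.78 112.77]
right [236 204] [138.98  21.1  160.65]
tcp [424.33 -91.07 139.55] cam f,z 75.87275520852744 140.45390721550254 pivot uv [256.48 263.81]
bbox 214 60 87 191
row 60 f at z rel tcp: [(40, np.float64(88.0)), (20, np.float64(90.5)), (0, np.float64(92.9)), (-20, np.float64(95.3)), (-40, np.float64(97.7)), (-60, np.float64(100.2)), (-80, np.float64(102.6)), (-100, np.float64(105.0))]
row 250 f at z rel tcp: [(40, np.float64(19.3)), (20, np.float64(8.1)), (0, np.float64(-3.2)), (-20, np.float64(-14.5)), (-40, np.float64(-25.7)), (-60, np.float64(-37.0)), (-80, np.float64(-48.2)), (-100, np.float64(-59.5))]
[-0.84  0.29 -2.23][ WARN:0@2.127] global loadsave.cpp:1063 imwrite_ Unsupported depth image for selected encoder is fallbacked to CV_8U.
```

```bash
python3 shift.py '[[[0, 0, -41, 0], [0, 0, -82, 0], [0, 0, -110, 0], [0, 0, -130, 0], [0, 0, -140, 0]]]' |egrep tcp
python3 shift.py '[[[0, 0, 10, 0], [0, 0, 30, 0], [0, 0, 62, 0], [0, 0, 103, 0], [0, 0, 144, 0]]]' |grep tcp
python3 shift.py '[[[0, 0, -41, 0], [0, 0, -82, 0], [0, 0, -110, 0], [0, 0, -130, 0], [0, 0, -140, 0]]]' |egrep tcp
python3 shift.py '[[[0, 0, 10, 0], [0, 0, 30, 0], [0, 0, 62, 0], [0, 0, 103, 0], [0, 0, 144, 0]]]' |grep tcp
python3 shift.py '[[[0, 0, -41, 0], [0, 0, -82, 0], [0, 0, -110, 0], [0, 0, -130, 0], [0, 0, -140, 0]]]' |egrep tcp
python3 shift.py '[[[0, 0, 0, 0], [0, 0, 0, 0], [0, 0, 0, 0]]]' |egrep "time|tcp|grip"
python3 - <<'E'
from h import *
tilt()
im=cv2.imread("pics/w2.png"); g=im[...,2].astype(int)-im[...,0]; print(g[0:380:15,256])
E
```

```text
tcp_pos: [424.1, -91.3, 279.8]
tcp_pos: [422.5, -91.3, 131.2]
tcp_pos: [424.0, -91.2, 274.3]
tcp_pos: [422.2, -91.3, 126.8]
tcp_pos: [423.8, -91.1, 269.9]
time: 13.35
tcp_pos: [422.6, -91.1, 267.4]
grip_width: 41.3
tcp [422.63 -91.09 267.37] uv 205 122 bbox (199, 117, 30, 55) area 1565
low [213 171] [  21.8  -109.2   158.38]
high [206 117] [  3.61  13.69 281.27]
left [199 135] [-55.96 -62.84 204.74]
right [228 166] [109.68 -33.81 233.77]
[ -1  16  10 142 144 143 121 125 129 127 125 118 121 120 124 122 123  26
  24  27  23  22  20   3   4   1]
```

```bash
sed -i 's/g\[60:380,195:315\]/g[5:300,195:315]/' h.py
python3 - <<'E'
from h import *
wtilt("pics/w3.png")
im=cv2.imread("pics/w3.png").astype(int); print((im[...,2]-im[...,0])[0:300:15,256])
E
```

```text
tcp [422.76 -91.13 267.58] cam f,z 75.89285934016536 140.46452090983155 pivot uv [256.43 263.88]
bbox 222 85 73 165
row 85 f at z rel tcp: [(40, np.float64(80.5)), (20, np.float64(81.4)), (0, np.float64(82.3)), (-20, np.float64(83.2)), (-40, np.float64(84.2)), (-60, np.float64(85.1)), (-80, np.float64(86.0)), (-100, np.float64(86.9))]
row 249 f at z rel tcp: [(40, np.float64(19.8)), (20, np.float64(8.6)), (0, np.float64(-2.5)), (-20, np.float64(-13.7)), (-40, np.float64(-24.9)), (-60, np.float64(-36.0)), (-80, np.float64(-47.2)), (-100, np.float64(-58.4))]
[  0  -1  -2  -3  36  45 101  97 104 109 103  98  97  99 102 100 106  23
  24  41][ WARN:0@0.489] global loadsave.cpp:1063 imwrite_ Unsupported depth image for selected encoder is fallbacked to CV_8U.
```

```bash
python3 shift.py '[[[-7, 0, 7, 0], [-22, 0, 22, 0], [-45, 0, 45, 0], [-74, 0, 74, 0], [-103, 0, 103, 0]]]' |grep tcp
python3 shift.py '[[[29, 0, -29, 0], [58, 0, -58, 0], [80, 0, -80, 0], [95, 0, -95, 0], [102, 0, -102, 0]]]' |grep tcp
python3 shift.py '[[[-7, 0, 7, 0], [-22, 0, 22, 0], [-45, 0, 45, 0], [-74, 0, 74, 0], [-103, 0, 103, 0]]]' |grep tcp
python3 shift.py '[[[29, 0, -29, 0], [58, 0, -58, 0], [80, 0, -80, 0], [95, 0, -95, 0], [102, 0, -102, 0]]]' |grep tcp
python3 shift.py '[[[-7, 0, 7, 0], [-22, 0, 22, 0], [-45, 0, 45, 0], [-74, 0, 74, 0], [-103, 0, 103, 0]]]' |grep tcp
python3 shift.py '[[[29, 0, -29, 0], [58, 0, -58, 0], [80, 0, -80, 0], [95, 0, -95, 0], [102, 0, -102, 0]]]' |grep tcp
python3 shift.py '[[[-7, 0, 7, 0], [-22, 0, 22, 0], [-45, 0, 45, 0], [-74, 0, 74, 0], [-103, 0, 103, 0]]]' |grep tcp
python3 shift.py '[[[29, 0, -29, 0], [58, 0, -58, 0], [80, 0, -80, 0], [95, 0, -95, 0], [102, 0, -102, 0]]]' |grep tcp
python3 shift.py '[[[0, 0, 0, 0], [0, 0, 0, 0], [0, 0, 0, 0]]]' |egrep "time|tcp|grip|grasp"
python3 - <<'E' 2>/dev/null
from h import *
tilt();wtilt("pics/w4.png")
E
```

```text
tcp_pos: [415.1, 12.6, 165.2]
tcp_pos: [424.4, -90.8, 269.9]
tcp_pos: [414.4, 13.7, 163.6]
tcp_pos: [424.0, -89.4, 268.2]
tcp_pos: [414.0, 14.8, 162.2]
tcp_pos: [423.7, -88.2, 266.7]
tcp_pos: [413.7, 15.8, 160.9]
tcp_pos: [423.5, -87.1, 265.5]
time: 17.03
tcp_pos: [422.5, -86.4, 263.7]
grip_width: 41.5
grasp_force: 22.5
tcp [422.53 -86.42 263.74] uv 205 122 bbox (195, 117, 24, 51) area 1366
low [206 167] [ -22.31 -129.28  134.73]
high [203 117] [-11.9    6.62 270.62]
left [195 135] [-84.48 -78.78 185.22]
right [218 154] [ 63.29 -36.43 227.58]
tcp [422.7  -86.41 264.  ] cam f,z 75.8968787079722 140.44008794361855 pivot uv [256.43 263.9 ]
bbox 229 230 51 23
row 230 f at z rel tcp: [(40, np.float64(28.0)), (20, np.float64(18.5)), (0, np.float64(8.9)), (-20, np.float64(-0.6)), (-40, np.float64(-10.1)), (-60, np.float64(-19.7)), (-80, np.float64(-29.2)), (-100, np.float64(-38.8))]
row 252 f at z rel tcp: [(40, np.float64(18.5)), (20, np.float64(7.0)), (0, np.float64(-4.4)), (-20, np.float64(-15.8)), (-40, np.float64(-27.3)), (-60, np.float64(-38.7)), (-80, np.float64(-50.1)), (-100, np.float64(-61.6))]
```

Run:
```python
from h import *
im=cv2.imread("pics/w4.png"); h=cv2.cvtColor(im,cv2.COLOR_BGR2HSV)
for v in range(30,280,10): print(v,h[v,256],h[v,225],end=' | ')
```

```text
30 [ 78   5 245] [ 53   4 243] | 40 [ 72   6 229] [ 68   4 244] | 50 [ 22  30 215] [ 28  13 231] | 60 [ 18 104 118] [ 19  99 111] | 70 [ 17  95 121] [16 89 69] | 80 [ 17 100  69] [ 16 100  69] | 90 [17 92 72] [16 90 71] | 100 [15 91 73] [14 90 71] | 110 [20 95 70] [13 84 70] | 120 [18 91 67] [16 90 74] | 130 [17 96 72] [ 17 108  71] | 140 [18 92 72] [18 92 72] | 150 [19 90 68] [17 86 74] | 160 [16 87 73] [18 86 71] | 170 [ 18 124  78] [ 20 109  70] | 180 [ 18 154 119] [ 17 100  69] | 190 [ 18 160 124] [18 92 69] | 200 [ 18 156 116] [ 17 124  74] | 210 [ 18 166 114] [ 18 157  91] | 220 [ 19 159 114] [ 18 161  98] | 230 [ 17 156 116] [ 18 155  99] | 240 [ 18 164 166] [ 18 164  98] | 250 [ 18 160 159] [ 17 102 103] | 260 [ 18 169 118] [ 17 100  92] | 270 [ 18 111  39] [ 8 94 30] |
```

```bash
sed -i 's/m=g&(im\[...,2\]-im\[...,0\]>80); c=blob(m)/hh=cv2.cvtColor(im.astype(np.uint8),cv2.COLOR_BGR2HSV); m=g\&(hh[...,1]>132)\&(hh[...,2]>60); c=blob(cv2.morphologyEx(m.astype(np.uint8),2,np.ones((5,5))))/' h.py
python3 - <<'E' 2>/dev/null
from h import *
wtilt()
E
```

```text
tcp [422.87 -86.47 264.29] cam f,z 75.89391056440931 140.46775795570858 pivot uv [256.48 263.88]
bbox 223 171 70 93
row 171 f at z rel tcp: [(40, np.float64(51.3)), (20, np.float64(46.4)), (0, np.float64(41.5)), (-20, np.float64(36.6)), (-40, np.float64(31.7)), (-60, np.float64(26.8)), (-80, np.float64(22.0)), (-100, np.float64(17.1))]
row 263 f at z rel tcp: [(40, np.float64(13.5)), (20, np.float64(1.1)), (0, np.float64(-11.3)), (-20, np.float64(-23.7)), (-40, np.float64(-36.1)), (-60, np.float64(-48.6)), (-80, np.float64(-61.0)), (-100, np.float64(-73.4))]
```

Tilt is about 78°. Next I'll push the lower back against the tray wall and swing the grip past vertical.

```bash
python3 shift.py '[[[25, 0, 30, 0], [50, 0, 60, 0], [75, 0, 90, 0], [92, 0, 110, 0], [92, 0, 110, 0]]]' |grep tcp
python3 shift.py '[[[0, 0, 25, 0], [0, 0, 45, 0], [0, 0, 60, 0], [0, 0, 60, 0], [0, 0, 60, 0]]]' |egrep "tcp|contact"
python3 - <<'E' 2>/dev/null
from h import *
wtilt()
E
python3 shift.py '[[[10, 0, 0, 0], [20, 0, 0, 0], [30, 0, 0, 0], [40, 0, 0, 0], [40, 0, 0, 0]]]' |egrep "tcp|contact"
python3 shift.py '[[[10, 0, 1, 0], [20, 0, 2, 0], [30, 0, 5, 0], [40, 0, 9, 0], [40, 0, 9, 0]]]' |egrep "tcp|contact"
python3 shift.py '[[[7, 0, 4, 0], [14, 0, 9, 0], [21, 0, 15, 0], [28, 0, 21, 0], [28, 0, 21, 0]]]' |egrep "time|tcp|contact|grip"
python3 - <<'E' 2>/dev/null
from h import *
wtilt("pics/w5.png");tilt()
E
```

```text
tcp_pos: [427.9, -180.1, 150.8]
tcp_pos: [430.8, -178.4, 95.3]
contact_force: [-0.3, -0.1, -0.8]
tcp [ 430.75 -178.4    95.33] cam f,z 75.88194685232222 140.4611876493505 pivot uv [256.44 263.87]
bbox 221 173 72 96
row 173 f at z rel tcp: [(40, np.float64(50.6)), (20, np.float64(45.5)), (0, np.float64(40.5)), (-20, np.float64(35.4)), (-40, np.float64(30.4)), (-60, np.float64(25.4)), (-80, np.float64(20.3)), (-100, np.float64(15.3))]
row 268 f at z rel tcp: [(40, np.float64(11.2)), (20, np.float64(-1.6)), (0, np.float64(-14.5)), (-20, np.float64(-27.4)), (-40, np.float64(-40.3)), (-60, np.float64(-53.1)), (-80, np.float64(-66.0)), (-100, np.float64(-78.9))]
tcp_pos: [434.2, -220.3, 95.8]
contact_force: [0.4, 1.5, -0.8]
tcp_pos: [437.0, -260.2, 85.8]
contact_force: [0.0, 0.9, 0.7]
time: 19.32
tcp_pos: [439.1, -287.4, 64.3]
contact_force: [0.2, 0.8, 0.7]
grip_width: 41.5
tcp [ 439.14 -287.45   64.33] cam f,z 75.87598771020825 140.45250217460983 pivot uv [256.48 263.84]
bbox 220 246 74 54
row 246 f at z rel tcp: [(40, np.float64(21.1)), (20, np.float64(10.2)), (0, np.float64(-0.7)), (-20, np.float64(-11.6)), (-40, np.float64(-22.5)), (-60, np.float64(-33.4)), (-80, np.float64(-44.3)), (-100, np.float64(-55.3))]
row 299 f at z rel tcp: [(40, np.float64(-3.6)), (20, np.float64(-19.5)), (0, np.float64(-35.3)), (-20, np.float64(-51.1)), (-40, np.float64(-66.9)), (-60, np.float64(-82.8)), (-80, np.float64(-98.6)), (-100, np.float64(-114.4))]
tcp [ 439.16 -287.07   64.84] uv 248 256 bbox (241, 245, 13, 13) area 1424
low [242 257] [-30.49 -38.67  26.53]
high [252 245] [ 15.37  51.86 117.06]
left [241 251] [-35.33 -23.81  41.39]
right [253 252] [ 20.15  36.38 101.58]
```

```bash
python3 shift.py '[[[0, 0, -40, 0], [0, 0, -80, 0], [0, 0, -80, 0]]]' |grep tcp
python3 shift.py '[[[-40, 0, 0, 0], [-80, 0, 0, 0], [-115, 0, 0, 0], [-135, 0, 0, 0], [-135, 0, 0, 0]]]' |grep tcp
python3 shift.py '[[[0, 0, 30, 0], [0, 0, 60, 0], [0, 0, 80, 0], [0, 0, 80, 0], [0, 0, 80, 0]]]' |egrep "tcp|contact"
python3 - <<'E' 2>/dev/null
from h import *
wtilt("pics/w6.png"); a=r.camera("scene");b=r.camera("side")
cv2.imwrite("pics/g6.png",cv2.hconcat([cv2.resize(a[120:280,200:360],(390,390)),cv2.resize(b[140:280,150:290],(390,390))])[:,:,::-1])
E
```

```text
tcp_pos: [443.3, -288.2, 153.0]
tcp_pos: [428.3, -149.2, 146.1]
tcp_pos: [428.2, -152.2, 65.4]
contact_force: [0.8, 0.7, -0.3]
tcp [ 428.24 -152.22   65.38] cam f,z 75.88521951660101 140.48657107983348 pivot uv [256.37 263.88]
bbox 220 244 73 56
row 244 f at z rel tcp: [(40, np.float64(22.0)), (20, np.float64(11.3)), (0, np.float64(0.5)), (-20, np.float64(-10.2)), (-40, np.float64(-20.9)), (-60, np.float64(-31.7)), (-80, np.float64(-42.4)), (-100, np.float64(-53.1))]
row 299 f at z rel tcp: [(40, np.float64(-3.6)), (20, np.float64(-19.4)), (0, np.float64(-35.2)), (-20, np.float64(-51.1)), (-40, np.float64(-66.9)), (-60, np.float64(-82.7)), (-80, np.float64(-98.5)), (-100, np.float64(-114.3))]
```

View pics/g6.png

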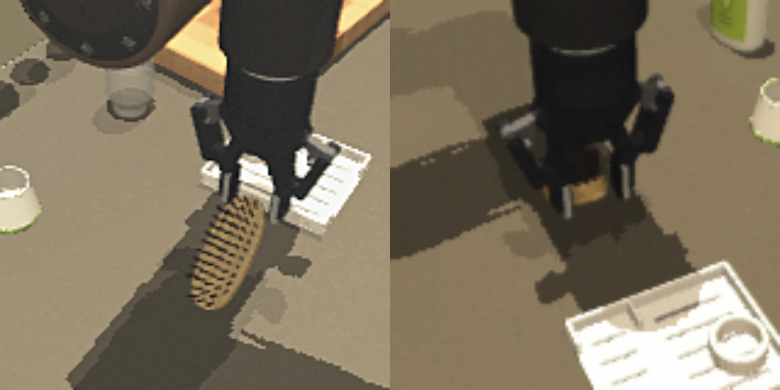

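The scene crop shows the bristles facing up and back, with end A between the fingers and end B low and nearer the camera. The turn past vertical worked, so next I lower it to lay it flat.

```bash
python3 shift.py '[[[2, 0, 12, 0], [6, 0, 24, 0], [10, 0, 36, 0], [14, 0, 46, 0], [14, 0, 46, 0]]]' |egrep "tcp|contact"
python3 shift.py '[[[2, 0, 6, 0], [4, 0, 11, 0], [4, 0, 14, 0], [4, 0, 14, 0], [4, 0, 14, 0]]]' |egrep "tcp|contact|grip"
```

```text
tcp_pos: [430.9, -166.4, 19.9]
contact_force: [0.9, -0.2, 0.3]
tcp_pos: [430.5, -169.9, 5.9]
contact_force: [1.0, -1.4, 1.3]
grip_width: 41.6
```

```bash
python3 shift.py '[[[0, 0, 2, 0], [0, 0, 2, 0], [0, 0, 2, 0]]]' 60 |egrep "tcp|contact|grip"
python3 shift.py '[[[0, 0, -41, 0], [0, 0, -82, 0], [-20, 0, -120, 0], [-55, 0, -160, 0], [-55, 0, -190, 0]]]' 80|grep tcp
python3 shift.py '[[[-55, 0, -35, 0], [-55, 0, -35, 0], [-55, 0, -35, 0], [-55, 0, -35, 0]]]' |grep tcp
python3 - <<'E' 2>/dev/null
from h import *
i=r.camera_info("wrist");p=r.read_state()["tcp_pos"]; im=r.camera("wrist")[:,:,::-1].copy(); cv2.imwrite("pics/w7.png",im)
hsv=cv2.cvtColor(im,cv2.COLOR_BGR2HSV); print(p)
g=np.zeros(im.shape[:2],bool); g[20:290,160:350]=1
for t in(110,125,140):
    m=(g&((hsv[...,1]>t))).astype(np.uint8); m=cv2.morphologyEx(m,3,np.ones((9,9))); m=cv2.morphologyEx(m,2,np.ones((5,5)))
    c=blob(m); print(t,cv2.boundingRect(c),rect(ray(i,c,13)))
E
```

```text
tcp_pos: [429.7, -169.8, 3.6]
contact_force: [0.3, 0.3, -0.1]
grip_width: 60.1
tcp_pos: [424.1, -113.5, 194.6]
tcp_pos: [421.5, -59.2, 229.5]
[421.52 -59.24 229.51]
110 (238, 67, 38, 96) [ 426.18 -114.87  111.67   45.03   93.64]
125 (238, 67, 38, 96) [ 426.31 -114.86  111.67   44.75   93.64]
140 (238, 68, 38, 95) [ 426.43 -114.32  110.56   44.44   93.64]
```

```bash
python3 shift.py '[[[40, 0, 15, 0], [56, 0, 55, 0], [56, 0, 95, 0], [56, 0, 135, 0], [56, 0, 165, 0]]]' 70|grep tcp
python3 shift.py '[[[0, 0, 25, 0.01], [0, 0, 45, 0.01], [0, 0, 60, 0.01], [0, 0, 60, 0.01]]]' |egrep "tcp|contact"
python3 shift.py '[[[0, 0, 0, 0], [0, 0, 0, 0], [0, 0, 0, 0], [0, 0, 0, 0], [0, 0, 0, 0]]]' 30 40 |egrep "tcp|contact|grip|grasp"
python3 shift.py '[[[0, 0, -20, 0], [0, 0, -40, 0], [0, 0, -75, 0], [0, 0, -90, 0], [0, 0, -90, 0]]]'
python3 - <<'E' 2>/dev/null
from h import *
wtilt("pics/w8.png")
E
```

```text
tcp_pos: [423.0, -117.6, 60.0]
tcp_pos: [422.3, -117.4, -0.0]
contact_force: [-1.3, 0.6, -0.6]
tcp_pos: [426.4, -116.0, 4.5]
contact_force: [-0.8, -0.3, 0.8]
grip_width: 41.1
grasp_force: 40.9
time: 24.12
tcp_pos: [428.4, -115.8, 97.7]
orientation: [[0.07, -0.998, 0.008], [-0.998, -0.07, 0.001], [-0.0, -0.008, -1.0]]
contact_force: [-0.1, 0.5, -2.2]
grip_width: 41.1
grasp_force: 41.3
tcp [ 428.42 -115.76   97.74] cam f,z 75.87148747128367 140.43781604000293 pivot uv [256.42 263.84]
bbox 213 145 87 155
row 145 f at z rel tcp: [(40, np.float64(60.7)), (20, np.float64(57.6)), (0, np.float64(54.6)), (-20, np.float64(51.6)), (-40, np.float64(48.5)), (-60, np.float64(45.5)), (-80, np.float64(42.5)), (-100, np.float64(39.5))]
row 299 f at z rel tcp: [(40, np.float64(-3.6)), (20, np.float64(-19.5)), (0, np.float64(-35.3)), (-20, np.float64(-51.1)), (-40, np.float64(-66.9)), (-60, np.float64(-82.8)), (-80, np.float64(-98.6)), (-100, np.float64(-114.4))]
```

```bash
python3 shift.py '[[[25, -7, -30, -0.009], [50, -15, -60, -0.009], [76, -22, -92, -0.009], [76, -22, -92, -0.009], [76, -22, -92, -0.009]]]'|egrep "tcp|ori"
python3 shift.py '[[[0, 0, 0, 0], [0, 0, 0, 0]]]'|egrep "tcp|grip"
cat > tray.py <<'E'
from h import *
i=r.camera_info("wrist");s=r.read_state();p=s["tcp_pos"];im=r.camera("wrist")[:,:,::-1].copy();cv2.imwrite("pics/w9.png",im)
hsv=cv2.cvtColor(im,cv2.COLOR_BGR2HSV)
for t in(45,60):
    m=((hsv[...,1]<t)&(hsv[...,2]>110)).astype(np.uint8);m[300:]=0
    n,l,st,ce=cv2.connectedComponentsWithStats(m); k=1+np.argmax(st[1:,4]); print(t,st[k])
    pts=np.argwhere(l==k)[:,::-1]
    q=ray(i,pts,20); R=cv2.minAreaRect(q[:,:2].astype(np.float32)); print(R,cv2.boxPoints(R))
print(p,s["orientation"][:,0])
E
python3 tray.py
```

```text
tcp_pos: [453.7, -191.2, 186.1]
orientation: [[0.076, -0.997, 0.002], [-0.997, -0.076, 0.0], [-0.0, -0.002, -1.0]]
tcp_pos: [451.6, -189.8, 183.9]
grip_width: 40.7
45 [ 181   20  151  125 9024]
((458.7188415527344, -278.3630676269531), (142.22869873046875, 116.49748229980469), 4.553655624389648) [[ 383.2  -225.94]
 [ 392.45 -342.07]
 [ 534.23 -330.78]
 [ 524.98 -214.65]]
60 [ 180   19  152  126 9535]
((458.74420166015625, -278.63665771484375), (142.43789672851562, 117.2935791015625), 4.6834516525268555) [[ 382.97 -226.  ]
 [ 392.55 -342.9 ]
 [ 534.51 -331.27]
 [ 524.94 -214.37]]
[ 451.56 -189.76  183.88] [ 0.08 -1.   -0.  ]
```

Run:
```python
from h import *
i=r.camera_info("wrist");im=cv2.imread("pics/w9.png");hsv=cv2.cvtColor(im,cv2.COLOR_BGR2HSV)
c,s_=np.cos(np.radians(4.6)),np.sin(np.radians(4.6))
m=(hsv[...,1]<62)&(hsv[...,2]>60);m[235:]=0
pts=np.argwhere(m)[:,::-1];q=ray(i,pts,20)[:,:2]-[456,-279]; a=q@[c,s_];b=q@[-s_,c]
k=(abs(a)<90)&(abs(b)<80);a,b=a[k],b[k]
for x in range(-70,75,10):
    z=b[abs(a-x)<3]; print("x",x,np.percentile(z,[0,1,50,99,100]) if len(z) else '')
for y in range(-60,65,10):
    z=a[abs(b-y)<3]; print("y",y,np.percentile(z,[0,1,99,100]) if len(z) else '')
for v in range(15,40,3): print(v,hsv[v,256],end=' ')
for v in range(120,160,3): print(v,hsv[v,215],end=' ')
```

```text
x -70 [-57.85 -57.85 -37.41  62.34  63.01]
x -60 [-57.85 -57.02  -0.27  63.    64.07]
x -50 [-57.85 -57.28  -2.63  61.91  64.06]
x -40 [-57.86 -57.13  -7.77  47.16  49.24]
x -30 [-57.86 -57.03  -6.84  49.23  66.17]
x -20 [-57.86 -57.86 -16.05  39.44  45.07]
x -10 [-57.87 -57.86 -23.3    8.24  10.16]
x 0 [-57.87 -57.87 -28.66  40.92  41.95]
x 10 [-57.87 -57.87 -31.31  40.91  41.94]
x 20 [-57.88 -57.88 -33.08  41.93  41.93]
x 30 [-57.88 -57.88 -35.71  41.91  41.92]
x 40 [-57.88 -57.88 -36.59  41.9   41.9 ]
x 50 [-57.89 -57.89 -33.1   41.89  41.89]
x 60 [-57.89 -57.89 -35.73  -7.85  -6.92]
x 70 [-57.06 -57.06 -29.58   4.8    7.2 ]
y -60 [-68.04 -67.04  71.4   74.13]
y -50 [-67.81 -66.74  72.86  73.93]
y -40 [-67.63 -66.48  72.77  74.4 ]
y -30 [-64.46 -63.29  73.11  74.33]
y -20 [-64.97 -63.58  73.25  74.33]
y -10 [-64.88 -64.29  73.51  74.12]
y 0 [-64.59 -64.33  73.61  73.9 ]
y 10 [-65.05 -64.22 -10.63  73.25]
y 20 [-64.96 -64.75  51.87  53.92]
y 30 [-64.6  -64.43 -21.06 -21.  ]
y 40 [-67.3  -67.15  54.73  54.94]
y 50 [-68.01 -67.89 -23.56 -23.52]
y 60 [-67.6  -67.55 -47.84 -47.13]
15 [ 18  96 127] 18 [ 17 105 119] 21 [ 42  13 250] 24 [ 16  73 143] 27 [ 32  47 205] 30 [ 47   7 246] 33 [ 53   4 246] 36 [ 48   5 247] 39 [ 53   4 246] 120 [ 17  71 198] 123 [ 16  71 204] 126 [ 13  65 121] 129 [ 17  70 164] 132 [ 16  73 200] 135 [ 17  72 202] 138 [ 18  71 200] 141 [ 17  73 200] 144 [ 18  72 152] 147 [ 16  69 212] 150 [15 91 56] 153 [18 96 72] 156 [18 94 73] 159 [ 18 103  72]
```

```bash
python3 shift.py '[[[30, 15, 20, 0], [60, 30, 40, 0], [88, 44, 80, 0], [88, 44, 120, 0], [88, 44, 120, 0]]]'|egrep "tcp|ori"
python3 shift.py '[[[0, 0, 0, 0], [0, 0, 0, 0], [0, 0, 0, 0]]]'|egrep "tcp|ori|time"
```

```text
tcp_pos: [410.6, -280.6, 59.3]
orientation: [[0.075, -0.997, -0.01], [-0.997, -0.075, 0.004], [-0.004, 0.01, -1.0]]
time: 25.47
tcp_pos: [417.8, -281.2, 67.5]
orientation: [[0.08, -0.997, 0.002], [-0.997, -0.08, -0.001], [0.001, -0.002, -1.0]]
```

```bash
python3 shift.py '[[[0, 0, 0, 0], [0, 0, 0, 0], [0, 0, 0, 0], [0, 0, 0, 0], [0, 0, 0, 0]]]'|egrep "tcp"
python3 shift.py '[[[0, 0, 0, 0], [0, 0, 0, 0], [0, 0, 0, 0], [0, 0, 0, 0], [0, 0, 0, 0]]]'|egrep "tcp|grip"
python3 shift.py '[[[0, 0, 0, 0], [0, 0, 0, 0], [0, 0, 0, 0], [0, 0, 0, 0]]]'|egrep "tcp|grip"
```

```text
tcp_pos: [416.3, -281.4, 66.2]
tcp_pos: [416.0, -281.5, 65.6]
grip_width: 41.0
tcp_pos: [416.0, -281.5, 65.7]
grip_width: 40.4
```

```bash
python3 - <<'E' 2>/dev/null
from h import *
# tray visible next to held brush: re-check -x/+x rim and brush front end
i=r.camera_info("wrist");im=r.camera("wrist")[:,:,::-1].copy();cv2.imwrite("pics/w10.png",im);p=r.read_state()["tcp_pos"];print(p)
hsv=cv2.cvtColor(im,cv2.COLOR_BGR2HSV)
for v in (60,80,100,120):
    w=np.where((hsv[v,:,1]<62)&(hsv[v,:,2]>60))[0]; print(v,w.min() if len(w) else None,w.max() if len(w) else None)
g=np.zeros(im.shape[:2],bool);g[20:300,195:315]=1
m=(g&(hsv[...,1]>132)&(hsv[...,2]>60)).astype(np.uint8); c=blob(cv2.morphologyEx(m,2,np.ones((5,5))));print(cv2.boundingRect(c))
for col in(240,256,270): print(col,[tuple(hsv[v,col]) for v in range(90,150,5)])
E
```

```text
[ 416.04 -281.52   65.71]
60 None None
80 None None
100 None None
120 None None
(213, 146, 87, 154)
240 [(np.uint8(19), np.uint8(96), np.uint8(90)), (np.uint8(17), np.uint8(93), np.uint8(93)), (np.uint8(18), np.uint8(98), np.uint8(91)), (np.uint8(18), np.uint8(99), np.uint8(93)), (np.uint8(18), np.uint8(89), np.uint8(92)), (np.uint8(17), np.uint8(96), np.uint8(93)), (np.uint8(17), np.uint8(91), np.uint8(92)), (np.uint8(18), np.uint8(71), np.uint8(188)), (np.uint8(18), np.uint8(70), np.uint8(205)), (np.uint8(22), np.uint8(59), np.uint8(239)), (np.uint8(21), np.uint8(63), np.uint8(238)), (np.uint8(21), np.uint8(61), np.uint8(238))]
256 [(np.uint8(18), np.uint8(88), np.uint8(93)), (np.uint8(17), np.uint8(87), np.uint8(94)), (np.uint8(15), np.uint8(89), np.uint8(92)), (np.uint8(15), np.uint8(98), np.uint8(94)), (np.uint8(17), np.uint8(93), np.uint8(93)), (np.uint8(18), np.uint8(90), np.uint8(94)), (np.uint8(20), np.uint8(91), np.uint8(92)), (np.uint8(17), np.uint8(73), np.uint8(192)), (np.uint8(17), np.uint8(71), np.uint8(201)), (np.uint8(17), np.uint8(68), np.uint8(187)), (np.uint8(21), np.uint8(58), np.uint8(238)), (np.uint8(17), np.uint8(99), np.uint8(180))]
270 [(np.uint8(16), np.uint8(94), np.uint8(92)), (np.uint8(17), np.uint8(101), np.uint8(91)), (np.uint8(16), np.uint8(94), np.uint8(95)), (np.uint8(16), np.uint8(96), np.uint8(93)), (np.uint8(20), np.uint8(98), np.uint8(94)), (np.uint8(19), np.uint8(97), np.uint8(97)), (np.uint8(18), np.uint8(96), np.uint8(96)), (np.uint8(17), np.uint8(71), np.uint8(193)), (np.uint8(18), np.uint8(74), np.uint8(189)), (np.uint8(21), np.uint8(60), np.uint8(239)), (np.uint8(21), np.uint8(58), np.uint8(238)), (np.uint8(21), np.uint8(58), np.uint8(240))]
```

Run:
```python
from h import *
i=r.camera_info("wrist");im=cv2.imread("pics/w10.png");hsv=cv2.cvtColor(im,cv2.COLOR_BGR2HSV)
m=(hsv[...,1]<82)&(hsv[...,2]>125);m[200:]=0
c,s_=np.cos(np.radians(4.6)),np.sin(np.radians(4.6))
pts=np.argwhere(m)[:,::-1];q=ray(i,pts,20)[:,:2]-[458.5,-276.3]; a=q@[c,s_];b=q@[-s_,c]
k=(abs(a)<90)&(abs(b)<80);a,b=a[k],b[k]
for x in range(-65,75,10):
    z=b[abs(a-x)<3]; print("x",x,z.min() if len(z) else '',end=' ')
print()
for y in range(-60,20,10):
    z=a[abs(b-y)<3]; print("y",y,np.percentile(z,[0,1,99,100]) if len(z) else '')
```

```text
x -65 -63.42517802857992 x -55 -63.43961846283144 x -45 -63.45315652111117 x -35 -63.46759727785921 x -25 -63.4820382010612 x -15 -63.49647929072019 x -5 -63.51001796345468 x 5 -63.52445937563216 x 15 -63.53890095427491 x 25 -63.55334269938596 x 35 -63.56688198661714 x 45 -62.95967432314524 x 55 -62.972320974688394 x 65 -61.73700373240062 
y -60 [-71.47 -70.01  67.87  69.94]
y -50 [-71.7  -70.07  68.89  70.12]
y -40 [-71.64 -70.84  69.18  70.11]
y -30 [-69.46 -68.7   69.13  70.05]
y -20 [-15.4  -14.51  69.19  70.05]
y -10 [-12.9  -12.1   68.93  69.73]
y 0 
y 10
```

```bash
python3 shift.py '[[[1, 2, 6, 0], [1, 2, 14, 0], [1, 2, 22, 0], [1, 2, 28, 0], [1, 2, 30, 0]]]'|egrep "tcp"
python3 shift.py '[[[0, 0, 0, 0], [0, 0, 0, 0], [0, 0, 0, 0], [0, 0, 0, 0], [0, 0, 0, 0]]]'|egrep "tcp|contact"
python3 shift.py '[[[0, 0, 3, 0], [0, 0, 6, 0], [0, 0, 9, 0], [0, 0, 12, 0], [0, 0, 14, 0]]]'|egrep "tcp|contact"
python3 shift.py '[[[0, 0, 0, 0], [0, 0, 0, 0], [0, 0, 0, 0], [0, 0, 0, 0]]]'|egrep "tcp|contact"
```

```text
tcp_pos: [413.2, -282.4, 34.1]
tcp_pos: [414.4, -282.7, 36.0]
contact_force: [0.3, -0.3, -1.2]
tcp_pos: [413.9, -282.6, 21.2]
contact_force: [-0.4, 0.6, -1.0]
tcp_pos: [414.3, -282.7, 21.8]
contact_force: [0.4, 0.6, -2.1]
```

```bash
python3 shift.py '[[[0, 0, 2, 0], [0, 0, 4, 0], [0, 0, 6, 0], [0, 0, 8, 0], [0, 0, 9, 0]]]'|egrep "tcp|contact"
python3 shift.py '[[[0, 0, 2, 0], [0, 0, 3, 0], [0, 0, 3, 0], [0, 0, 3, 0], [0, 0, 3, 0]]]'|egrep "tcp|contact"
```

```text
tcp_pos: [413.9, -282.6, 12.3]
contact_force: [0.3, 0.7, -1.4]
tcp_pos: [414.2, -282.7, 10.5]
contact_force: [-3.1, 3.7, 10.9]
```

```bash
python3 shift.py '[[[0, 0, -1, 0], [0, 0, -1, 0], [0, 0, -1, 0]]]' 54|egrep "tcp|contact|grip"
python3 shift.py '[[[0, 0, -10, 0], [0, 0, -25, 0], [0, 0, -50, 0], [0, 0, -85, 0], [-20, 0, -110, 0]]]'|egrep "tcp|contact"
python3 shift.py '[[[-40, 0, -40, 0], [-60, 0, -60, 0], [-60, 0, -60, 0], [-60, 0, -60, 0], [-60, 0, -60, 0]]]'|grep tcp
python3 shift.py '[[[0, 0, 0, 0], [0, 0, 0, 0], [0, 0, 0, 0], [0, 0, 0, 0], [0, 0, 0, 0]]]'|grep tcp
python3 - <<'E'
from h import *
i=r.camera_info("wrist");p=r.read_state()["tcp_pos"]; im=r.camera("wrist")[:,:,::-1].copy(); cv2.imwrite("pics/w11.png",im)
hsv=cv2.cvtColor(im,cv2.COLOR_BGR2HSV); print(p)
g=np.zeros(im.shape[:2],bool); g[5:290,160:350]=1
m=(g&((hsv[...,1]>125))).astype(np.uint8); m=cv2.morphologyEx(m,3,np.ones((9,9))); m=cv2.morphologyEx(m,2,np.ones((5,5)))
c=blob(m); R=rect(ray(i,c,16)); print(cv2.boundingRect(c),R)
q=(R[:2]-[457.8,-277.8]); print("in tray",q@[.9968,.0802],q@[-.0802,.9968])
E
```

```text
tcp_pos: [414.4, -282.7, 10.8]
contact_force: [-0.8, 0.2, 0.1]
grip_width: 53.7
tcp_pos: [413.5, -264.3, 122.7]
contact_force: [1.2, 0.0, 0.2]
tcp_pos: [407.8, -202.6, 180.6]
tcp_pos: [407.7, -203.3, 180.1]
[ 407.66 -203.26  180.12]
(234, 36, 44, 117) [ 414.51 -281.01  111.8    43.93   95.72]
in tray -43.412305793457044 0.2755160156250117
```

```bash
python3 -c "
from bench import r
print(r.read_state()['time'],r.job_done())"
```

```text
the job is handed in; nothing more can be done
30.65 None
```

The brush is on its wooden back, bristles up, on the floor of the narrow compartment. The last wrist view puts it within about 1 mm of the compartment's centre, and I handed the job in at 30.7 s; no verdict came back, and I took no final picture of the bottles, cup or ring.

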